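Lock the sprung leg of a cookbook stand at its set length

ROBOT

A 6-joint arm with a two-finger parallel gripper is mounted at the origin on a cart in front of the work surface, level with it; the furniture and walls round the work are solid. World frame = base frame: x ahead of the robot, y to its left, z up, the work surface at z = 0. Lengths are in mm, angles in rad, forces in N, time in s.
With the tool pointing down it reaches from about 300 to 850 mm from the base axis. Payload 5.4 kg.
Tool frame: the origin (TCP) lies at the very end of the fingers, on their centre line; the grasp point (between the pads) lies 19 mm behind it; z points along the fingers, y is the line along which they close (so a half turn about z gives the same grasp; the last joint's range is limited). The gripper opens to 85 mm and grips with 20 to 120 N. Pads are 22 mm wide; open, the fingers measure 114 mm over their backs; the gripper's body (76 mm by 85 mm) begins 54 mm behind the grasp point. The pads swing forward as they close: fully open they stand 13 mm farther back than shut.
Start: joints at [-1.549, 0.158, 1.597, -0, 1.386, -0.21], TCP at [132.072, -559.61, 231.299] pointing down, gripper open.
Joint ranges: [-2.91, 2.91], [-0.94, 2.29], [0.18, 2.7], [-1.29, 4.43], [0.17, 2.64], [-3, 3]. Speed limits (rad/s): [2.57, 2.57, 3.14, 3.14, 3.14, 3.14].

INTERFACE

Orientations are given as a unit quaternion [x, y, z, w].
In Python, from rig import telemetry, snapshot, finish_job gives the robot as it stands.
- The arm moves only by the tool play_rows, never from a script. Its argument "moves" is a list of rows, each an object with "jaw": the opening, from -1 (shut) to 1 (fully open); "slide": the shift along the tool's x, y, z in mm, a list of three; "angular": the turn, a rotation vector about the tool's x, y, z in rad, a list of three. A call has 1 to 20 rows; each row is the pose to reach, as a shift and turn from the pose commanded when the call began, along the tool's axes at that moment; what a row does not reach only later rows make up. A row lasts 1/8 s, in which the tool goes at most 62.5 mm and 10.7 degrees, less where a joint would pass 70% of its speed; a pose out of reach is approached as far as the arm can. A call with a gripper value outside its range is refused whole. The fingers move at their own pace and stop on an object; the grip force is fixed at half the most. Time passes only in rows, so rows that repeat a pose let the fingers close. It gives the time, the measured TCP pose, the force, the opening and the grip force at its end, in the units of the state.
- telemetry.sense(): the state, without advancing time (a new reading comes with each control period).
- snapshot(name): name is "side" or "top" or "wrist"; returns a dict with "frame" (480x640x3 uint8, red, green, blue), "mtx" (3x3 intrinsics, pixels), "xyz" and "rotation" of the camera in the world. Camera axes: x right, y down, z forward; pixel columns grow to the right and rows downward; lengths in mm; the calibration is good to about 2 mm. A picture is of the moment at which its call begins. There is no depth.
- finish_job(): hands the job in; it is judged then, once.
The state is a dict: "time_s": time; "joint_positions": joint angles; "dq": joint speeds; "effort": joint torques, N m; "tool_pos": TCP position; "ee_rot": TCP orientation; "contact_force": force on the tool from outside, world axes, zero at the start; "moment": the same for the moment, N m; "gripper_width": opening from 0.0 (shut) to 1.0 (fully open); "gripper_force": force on a finger pad.
Only numpy, scipy, OpenCV 4.12 (cv2) and the standard library are available. Lean on these libraries where they do the work, as an engineer would, in place of code of your own. Each camera call takes 0.05 s, during which the arm holds its last target. There are 200 camera calls.

TASK

Push the cookbook stand's sprung leg in by its cross foot until the blue pointer on the leg is level with the orange index on the ruler; leave the index where it is set. Keep the leg pressed there against its spring and, without letting it leave the mark, slide the red cam lever sideways along the foot until you feel it come up against its end stop. Finish while still holding: the hand stays pressing the foot with the leg on the mark and the lever fully closed; do not let go or back off, and leave the food and the shaker beside it undisturbed.

Things in the scene. Friction and masses are not known exactly. Their poses are not given: they have to be found in the camera images.
- stand: Cookbook stand fixed to the worktop: low dark steel housing 110 x 150 x 34 mm high with a sloping wooden book rest behind it (about 200 mm high, 240 mm wide). Origin on the worktop under the middle of the housing, upright; x points along the leg from the foot into the housing (away from the robot, turned up to 0.25 rad), y to the left along the cross foot, z up. Everything between the book rest and the foot is lower than 70 mm.
- leg (a joint): How far the aluminium leg is pushed into the housing, m: 0 fully out (start), 0.05 fully in. It slides along stand x and a spring pushes it out again: about 5 N at 0, 8 N at 0.04; nothing else keeps it in, even with the lever closed. A cross foot sits on its free end: an upright grey bar 170 mm wide along stand y, 16 mm thick, from 3 to 43 mm above the worktop.
- foot_face (a point): Middle of the front face (the face towards the robot, normal to stand x) of the cross foot, 23 mm above the worktop; moves with the leg. The face runs 85 mm to either side along stand y and may be pressed and slid along anywhere.
- leg_pointer (a point): Tip of the small blue pointer that sticks out of the leg's right side (stand -y), 26 mm up; moves with the leg.
- index_pointer (a point): Tip of the small orange index on the white ruler arm at the right of the leg, 26 mm up. It is the length mark: the leg is on the mark when leg_pointer has the same stand x as this. It starts 15 to 40 mm further in than the pointer and must stay where it is (it slides if pushed, about 4 N).
- lever (a joint): Red cam lever, m: starts open between 0 and 0.008, slides along stand y to 0.04, its end stop, where it is closed. Sliding takes about 3 N and it stays where it is left.
- lever_pad (a point): Middle of the lever's upright red paddle on its right face (stand -y side), the face to push to the left (stand +y). The paddle is 74 mm long along stand x, 22 mm tall (47 to 69 mm above the worktop), 10 mm thick. It stands just above the cross foot's top edge and reaches 45 to 70 mm in front (towards the robot) of the foot's face once the leg is on the mark, so a hand pressing the foot to the right of it meets it with its left side on sliding to the left.
- onion: Bystander: onion, about 75 mm across and 80 mm high; origin at the centre of its underside. Leave alone.
- tomato: Bystander: tomato, about 58 mm across and 60 mm high; origin at the centre of its underside. Leave alone.
- lime: Bystander: lime, about 50 mm across and 46 mm high; origin at the centre of its underside. Leave alone.
- shaker: Bystander: salt shaker, about 44 mm across and 90 mm high; origin at the centre of its underside. Leave alone.

How it is judged:
By the outcome, as a careful person would: the job done as asked, in the order asked, and still so for the second after the job is handed in, while the arm keeps its last pose, push and grip.
It also fails if it takes over 54 s, if anything falls off the work surface, if the arm or the gripper's body presses on something with over 40 N, if the wrist force passes 120 N, or if a joint passes its speed limit or range.

## Working session

There is one attempt and no reset: what is moved stays moved. The work goes in short steps, Python scripts to look and compute and a tool call to move; the robot and the scene stay as the last step left them, time stands still between calls to the robot, and variables do not carry over. Pictures are saved under pics/ and viewed, at most 10 in all, crops included, and the job is handed in when it is done.

Besides the shell and the picture viewer there is one more tool, called as a command line: name --argument value ..., lists and objects as JSON in quotes. play_rows: Moves the arm, as the interface text tells. Its arguments: {"type":"object","properties":{"moves":{"type":"array","items":{"type":"object","properties":{"jaw":{"type":"number"},"slide":{"type":"array","items":{"type":"number"}},"angular":{"type":"array","items":{"type":"number"}}}}}},"required":["moves"]}

```bash
mkdir -p pics; cat > h.py <<'E'
import numpy as np, cv2, json
from rig import telemetry, snapshot, finish_job
from scipy.spatial.transform import Rotation as R
def snap(n,f):
    s=snapshot(n); cv2.imwrite(f'pics/{f}.png',s['frame'][:,:,::-1]); np.savez(f'pics/{f}.npz',**{k:np.array(s[k]) for k in('mtx','xyz','rotation')}); return s
def rot(s):
    r=np.array(s['rotation']); return r if r.shape==(3,3) else R.from_quat(r).as_matrix()
def ray(s,uv):
    d=rot(s)@np.linalg.inv(np.array(s['mtx']))@np.array([uv[0],uv[1],1.]); return np.array(s['xyz']),d
def atz(s,uv,z):
    p,d=ray(s,uv); return p+d*(z-p[2])/d[2]
def proj(s,P):
    c=np.array(s['mtx'])@rot(s).T@(np.array(P)-np.array(s['xyz'])); return c[:2]/c[2]
def tri(views):
    A=np.zeros((3,3));b=np.zeros(3)
    for s,uv in views:
        p,d=ray(s,uv);d=d/np.linalg.norm(d);M=np.eye(3)-np.outer(d,d);A+=M;b+=M@p
    return np.linalg.solve(A,b)
E
python3 - <<'E'
from h import *
for n in('top','side'):
    s=snap(n,n+'0'); print(n,s['xyz'],np.round(s['rotation'],3).tolist(),np.array(s['mtx']).tolist())
print(telemetry.sense())
E
```

```text
top [ 362.26428058  -99.84309996 1036.84442004] [-0.702, 0.707, -0.063, 0.061] [[462.28321810137106, 0.0, 317.7533155320272], [0.0, 462.28321810137106, 229.19615625307657], [0.0, 0.0, 1.0]]
side [-474.02654459  393.7261246   957.57913612] [-0.475, 0.764, -0.376, 0.221] [[608.2886997042418, 0.0, 327.7914882550476], [0.0, 608.2886997042418, 226.73413414270908], [0.0, 0.0, 1.0]]
{'time_s': 0.1, 'joint_positions': array([-1.54908837e+00,  1.59037529e-01,  1.59811138e+00,  9.56369859e-06,
        1.38621044e+00, -2.10079631e-01]), 'dq': array([-7.64699142e-04, -1.43730196e-03, -7.38726791e-04, -7.26982634e-05,
       -2.18813320e-03,  4.84597809e-04]), 'effort': array([ 5.15065119e-05, -3.96990073e+01, -3.32336926e+01, -1.97880950e-04,
        4.22841433e-03,  2.11308901e-06]), 'tool_pos': array([ 132.06918027, -559.06436465,  230.38388542]), 'ee_rot': array([ 9.93291542e-01,  1.15633612e-01,  8.77550863e-05, -8.78992523e-04]), 'contact_force': array([-0.01992517, -0.58752712, -0.86159701]), 'moment': array([ 0.00169812, -0.02558019, -0.01696364]), 'gripper_force': 0.0, 'gripper_width': 0.9999617791385396}
```

View pics/top0.png

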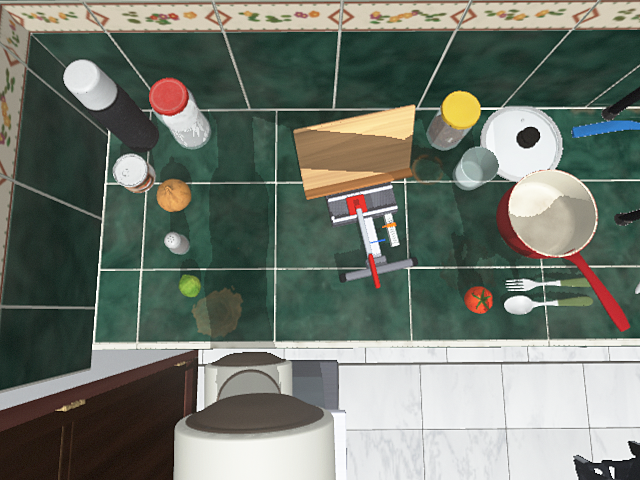

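View pics/side0.png

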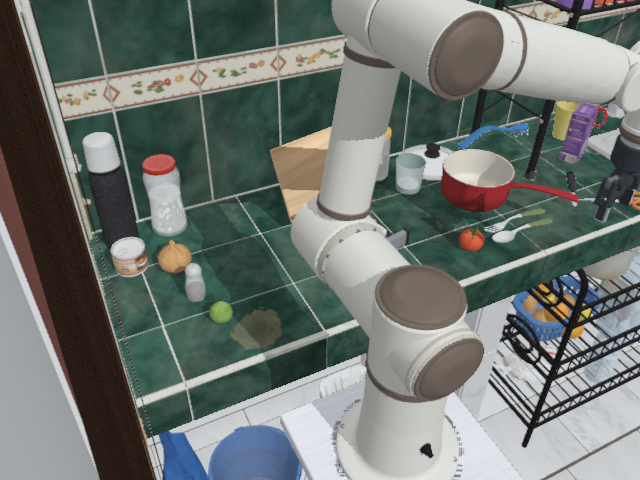

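```bash
python3 - <<'E'
from h import *
im=cv2.imread('pics/top0.png')[175:300,310:430]
cv2.imwrite('pics/c0.png',cv2.resize(im,None,fx=4.8,fy=4.8,interpolation=cv2.INTER_CUBIC))
E
```

```text
(no output)
```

View pics/c0.png

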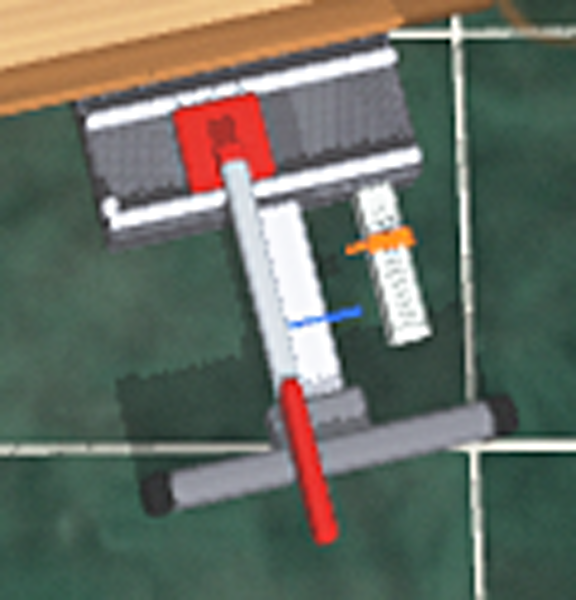

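The crop shows the blue tip at (360,312), the orange tip at (347,249), the foot's top from (145,490) to (515,412), and the red paddle from (290,380) to (327,540).

```bash
python3 - <<'E'
from h import *
s=dict(np.load('pics/top0.npz'))
g=lambda u,v,z:np.round(atz(s,(310+u/4.8,175+v/4.8),z),1)
P=dict(blue=g(360,312,26),orange=g(347,249,26),footL=g(148,493,43),footR=g(512,413,43),ffL=g(180,506,43),ffR=g(482,435,43),padF=g(327,540,69),padB=g(290,380,69),padFr=g(336,535,69),legTop=g(240,165,40),hL=g(112,245,10),hR=g(418,180,10))
for k,v in P.items(): print(k,v)
d=P['footL']-P['footR']; yaw=np.arctan2(-d[0],d[1]); print('yaw foot',yaw,np.linalg.norm(d))
d=P['padB']-P['padF'];print('pad yaw',np.arctan2(d[1],d[0]),np.linalg.norm(d))
d=P['hL']-P['hR'];yh=np.arctan2(-d[0],d[1]);print('h yaw',yh)
for y in(yaw,yh):
  ex=np.array([np.cos(y),np.sin(y),0]);print('gap',(P['orange']-P['blue'])@ex)
print(R.from_quat(telemetry.sense()['ee_rot']).as_matrix().round(3))
E
```

```text
blue [ 515.6 -252.    26. ]
orange [ 545.1 -246.9   26. ]
footL [ 431.9 -152.2   43. ]
footR [ 466.7 -316.4   43. ]
ffL [ 426.  -166.3   43. ]
ffR [ 456.9 -302.5   43. ]
padF [ 409.2 -228.1   69. ]
padB [ 479.1 -213.9   69. ]
padFr [ 411.4 -232.    69. ]
legTop [ 582.2 -196.9   40. ]
hL [ 550.6 -138.7   10. ]
hR [ 581.  -283.9   10. ]
yaw foot 0.2088463330097893 167.84719241023961
pad yaw 0.20042002134551776 71.32776458014091
h yaw 0.20638527008070515
gap 29.916377675994227
gap 29.919060929683283
[[ 0.973  0.23  -0.   ]
 [ 0.23  -0.973  0.002]
 [ 0.    -0.002 -1.   ]]
```

play_rows --moves '[{"jaw":-1,"slide":[34,-21,0],"angular":[0,0,0.003]},{"jaw":-1,"slide":[68,-43,0],"angular":[0,0,0.026]},{"jaw":-1,"slide":[102,-64,0],"angular":[0,0,0.026]},{"jaw":-1,"slide":[136,-85,0],"angular":[0,0,0.026]},{"jaw":-1,"slide":[170,-107,10],"angular":[0,0,0.026]},{"jaw":-1,"slide":[204,-128,20],"angular":[0,0,0.026]},{"jaw":-1,"slide":[238,-150,30],"angular":[0,0,0.026]},{"jaw":-1,"slide":[272,-171,50],"angular":[0,0,0.026]},{"jaw":-1,"slide":[306,-192,70],"angular":[0,0,0.026]},{"jaw":-1,"slide":[339,-213,90],"angular":[0,0,0.026]},{"jaw":-1,"slide":[339,-213,100],"angular":[0,0,0.026]},{"jaw":-1,"slide":[339,-213,100],"angular":[0,0,0.026]},{"jaw":-1,"slide":[339,-213,100],"angular":[0,0,0.026]}]'

```text
time_s: 1.72
tool_pos: [412.8, -275.6, 132.0]
ee_rot: [0.995, 0.102, 0.0, 0.001]
contact_force: [-0.4, 0.5, 0.1]
gripper_width: 0.003
gripper_force: 0.0
```

```bash
python3 - <<'E'
from h import *
s=snap('wrist','w1'); t=telemetry.sense(); print(t['time_s'],t['tool_pos'],R.from_quat(t['ee_rot']).as_matrix().round(4).tolist(),t['contact_force'])
snap('side','side1')
E
```

```text
1.775 [ 412.93254282 -275.6646611   132.14958438] [[0.9792, 0.2029, 0.0009], [0.2029, -0.9792, -0.0013], [0.0007, 0.0014, -1.0]] [0.08030784 0.43308723 0.50195437]
```

View pics/w1.png

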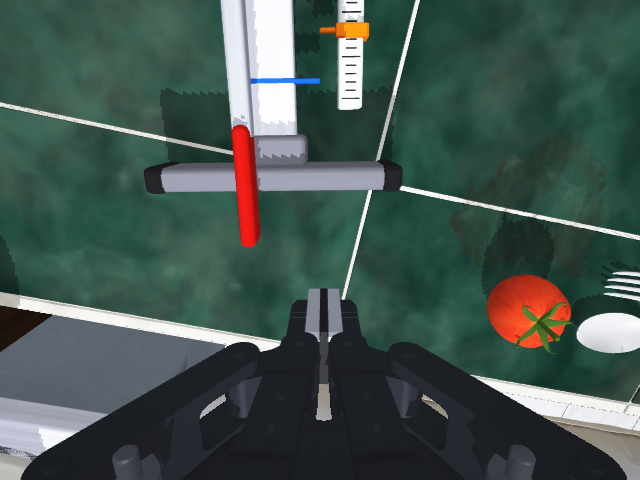

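View pics/side1.png

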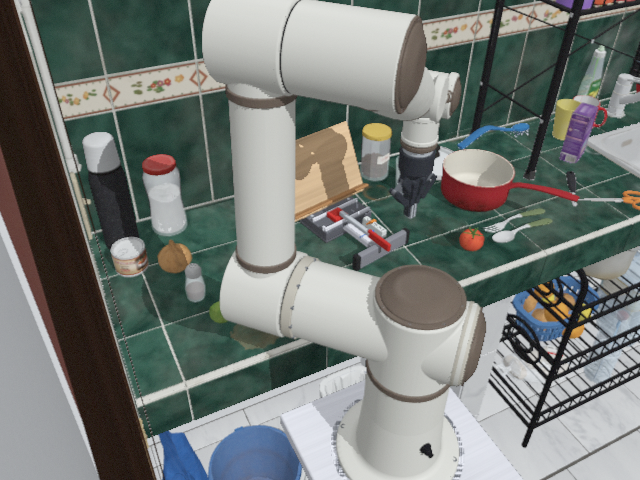

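The wrist view shows the blue tip at (319,81), the orange tip at (320,31), and the paddle from (240,127) to (249,244). The foot's front top edge runs from (160,192) to (388,189).

```bash
python3 - <<'E'
from h import *
a=dict(np.load('pics/top0.npz'));w=dict(np.load('pics/w1.npz'))
c=lambda u,v:(310+u/4.8,175+v/4.8)
b=tri([(a,c(360,312)),(w,(319,81))]);o=tri([(a,c(347,249)),(w,(320,31))]);
pf=tri([(a,c(327,542)),(w,(249,245))]);fR=tri([(a,c(515,408)),(w,(401,163))]);fL=tri([(a,c(145,485)),(w,(146,168))])
print(b,o,pf,fR,fL)
ex=np.array([np.cos(.206),np.sin(.206),0]);print((o-b)@ex)
wb,wo=atz(w,(319,81),26),atz(w,(320,31),26);print('wrist only',wb,wo,(wo-wb)@ex)
l,r=atz(w,(165,192),43),atz(w,(385,189.5),43);d=l-r;print('ffront',l,r,np.arctan2(-d[0],d[1]),'paddle right face',atz(w,(259,240),69),atz(w,(250,140),69))
E
```

```text
[ 515.39977528 -250.39495352   34.87030109] [ 543.16377547 -245.2627044    37.66005989] [ 409.38313258 -227.53685482   63.83226745] [ 475.11843353 -328.81077201  -16.95367208] [ 438.19408969 -149.64604438   39.46516572]
28.22676556661221
wrist only [ 517.44351559 -249.79855531   26.        ] [ 545.81483497 -244.66801632   26.        ] 28.820894365842435
ffront [ 427.97398377 -163.06087381   43.        ] [ 459.48973219 -306.76076469   43.        ] 0.2158982080172074 paddle right face [ 416.70970388 -232.77721157   69.        ] [ 474.96620496 -218.95645967   69.        ]
```

play_rows --moves '[{"jaw":-1,"slide":[0,0,30],"angular":[0,0,0]},{"jaw":-1,"slide":[0,0,60],"angular":[0,0,0]},{"jaw":-1,"slide":[0,0,85],"angular":[0,0,0]},{"jaw":-1,"slide":[0,0,105],"angular":[0,0,0]},{"jaw":-1,"slide":[0,0,115],"angular":[0,0,0]},{"jaw":-1,"slide":[0,0,117],"angular":[0,0,0]},{"jaw":-1,"slide":[0,0,117],"angular":[0,0,0]}]'

```text
time_s: 2.7
tool_pos: [413.5, -275.0, 15.0]
ee_rot: [0.995, 0.103, 0.0, 0.001]
contact_force: [-0.4, -1.0, -0.1]
gripper_width: 0.002
gripper_force: 0.0
```

play_rows --moves '[{"jaw":-1,"slide":[4,0,0],"angular":[0,0,0]},{"jaw":-1,"slide":[8,0,0],"angular":[0,0,0]},{"jaw":-1,"slide":[12,0,0],"angular":[0,0,0]},{"jaw":-1,"slide":[16,0,0],"angular":[0,0,0]},{"jaw":-1,"slide":[20,0,0],"angular":[0,0,0]},{"jaw":-1,"slide":[20,0,0],"angular":[0,0,0]}]'

```text
time_s: 3.45
tool_pos: [432.9, -270.3, 14.3]
ee_rot: [0.995, 0.103, 0.0, 0.0]
contact_force: [-0.2, 0.4, 0.6]
gripper_width: -0.001
gripper_force: 0.0
```

play_rows --moves '[{"jaw":-1,"slide":[2,0,0],"angular":[0,0,0]},{"jaw":-1,"slide":[4,0,0],"angular":[0,0,0]},{"jaw":-1,"slide":[6,0,0],"angular":[0,0,0]},{"jaw":-1,"slide":[8,0,0],"angular":[0,0,0]},{"jaw":-1,"slide":[10,0,0],"angular":[0,0,0]},{"jaw":-1,"slide":[10,0,0],"angular":[0,0,0]}]'

```text
time_s: 4.2
tool_pos: [441.8, -268.4, 14.3]
ee_rot: [0.995, 0.103, -0.001, -0.0]
contact_force: [-4.2, -1.1, 2.6]
gripper_width: -0.002
gripper_force: 2.6
```

```bash
python3 - <<'E'
from h import *
s=snap('wrist','w2'); t=telemetry.sense(); print(t['time_s'],t['tool_pos'],R.from_quat(t['ee_rot']).as_matrix().round(4).tolist(),t['contact_force'])
E
```

```text
4.25 [ 441.80190516 -268.40075769   14.27608743] [[0.9788, 0.2046, -0.0015], [0.2046, -0.9788, 0.0001], [-0.0015, -0.0004, -1.0]] [-4.8139754  -0.32588137  2.80733811]
```

View pics/w2.png

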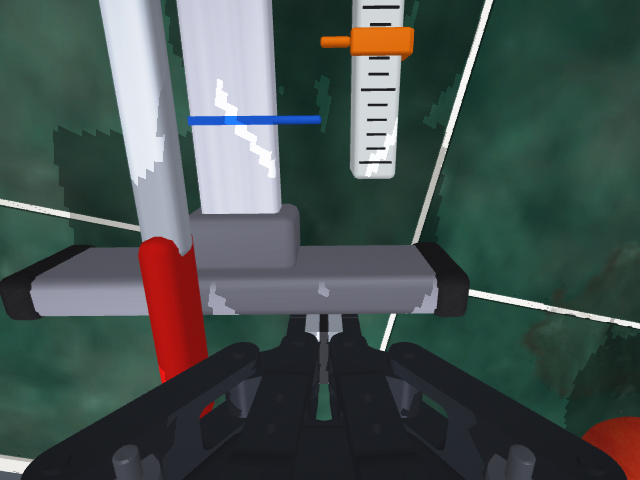

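Contact is made: the blue tip is at (320,120) and the orange tip at (321,42). I'll measure the gap by colour.

```bash
cat >> h.py <<'E'
EX=np.array([np.cos(.206),np.sin(.206),0]);EY=np.array([-EX[1],EX[0],0])
def gap(s,im=None,dz=26):
    im=s['frame'] if im is None else im
    h=cv2.cvtColor(np.ascontiguousarray(im),cv2.COLOR_RGB2HSV)
    out=[]
    for lo,hi in(((105,150,80),(125,255,255)),((10,200,120),(20,255,255))):
        m=cv2.inRange(h,lo,hi); n,l,st,_=cv2.connectedComponentsWithStats(m)
        x0=320 # thin pointer bits: near column
        k=1+np.argmax([st[i,4] if 0<=st[i,1]<260 and 150<st[i,0]<400 else 0 for i in range(1,n)])
        v,u=np.nonzero(l==k); 
        tipu=u.max() if lo[0]>100 else u.min()
        sel=(abs(u-tipu)<=12); out.append((float(tipu),float(np.mean(v[sel])),len(u)))
    P=[atz(s,o[:2],dz) for o in out]
    return out,(P[1]-P[0])@EX,(P[1]-P[0])@EY,P
def rep():
    s=snapshot('wrist'); t=telemetry.sense(); o,g,gy,P=gap(s)
    print('t',round(t['time_s'],2),'tcp',t['tool_pos'].round(1),'F_st',round(t['contact_force']@EX,1),round(t['contact_force']@EY,1),t['contact_force'].round(1),'gap',round(g,2),round(gy,2),np.round(o,1).tolist(),P[0].round(1),P[1].round(1)); return s
E
python3 - <<'E'
from h import *
s=dict(np.load('pics/w2.npz'));print(gap(s,cv2.imread('pics/w2.png')[:,:,::-1]))
rep()
E
```

```text
([(320.0, 119.03508771929825, 1202), (321.0, 41.82608695652174, 2053)], np.float64(24.376968008556798), np.float64(-0.3995845823090738), [array([ 522.31990708, -249.09319495,   26.        ]), array([ 546.26320457, -244.49811689,   26.        ])])
t 4.3 tcp [ 441.8 -268.4   14.3] F_st -4.6 0.5 [-4.6 -0.4  2.9] gap 24.37 -0.4 [[320.0, 119.0, 1200.0], [321.0, 41.9, 2053.0]] [ 522.3 -249.1   26. ] [ 546.3 -244.5   26. ]
```

play_rows --moves '[{"jaw":-1,"slide":[2.5,0,0],"angular":[0,0,0]},{"jaw":-1,"slide":[5,0,0],"angular":[0,0,0]},{"jaw":-1,"slide":[7.5,0,0],"angular":[0,0,0]},{"jaw":-1,"slide":[10,0,0],"angular":[0,0,0]},{"jaw":-1,"slide":[12.5,0,0],"angular":[0,0,0]},{"jaw":-1,"slide":[15,0,0],"angular":[0,0,0]},{"jaw":-1,"slide":[17.5,0,0],"angular":[0,0,0]},{"jaw":-1,"slide":[20,0,0],"angular":[0,0,0]},{"jaw":-1,"slide":[20,0,0],"angular":[0,0,0]}]'

```text
time_s: 5.42
tool_pos: [461.1, -264.2, 14.2]
ee_rot: [0.995, 0.103, -0.001, -0.0]
contact_force: [-6.1, -2.0, 4.2]
gripper_width: -0.003
gripper_force: 3.2
```

```bash
python3 -c "
from h import *
rep()"
```

```text
t 5.47 tcp [ 461.1 -264.2   14.3] F_st -5.8 1.2 [-5.9 -0.   5.3] gap 4.64 -0.36 [[320.0, 119.0, 1184.0], [321.0, 105.1, 1676.0]] [ 541.6 -244.9   26. ] [ 546.3 -244.3   26. ]
```

play_rows --moves '[{"jaw":-1,"slide":[1.5,0,0],"angular":[0,0,0]},{"jaw":-1,"slide":[3,0,0],"angular":[0,0,0]},{"jaw":-1,"slide":[4,0,0],"angular":[0,0,0]},{"jaw":-1,"slide":[4.7,0,0],"angular":[0,0,0]},{"jaw":-1,"slide":[4.7,0,0],"angular":[0,0,0]},{"jaw":-1,"slide":[4.7,0,0],"angular":[0,0,0]}]'

```text
time_s: 6.22
tool_pos: [465.5, -263.2, 14.3]
ee_rot: [0.995, 0.103, -0.001, -0.0]
contact_force: [-6.8, -1.4, 5.1]
gripper_width: 0.001
gripper_force: 3.4
```

```bash
python3 -c "
from h import *
s=rep();cv2.imwrite('pics/w3.png',s['frame'][:,:,::-1])"
```

```text
t 6.28 tcp [ 465.5 -263.2   14.3] F_st -5.8 1.1 [-5.9 -0.1  4.6] gap 0.17 -0.36 [[320.0, 119.0, 1183.0], [321.0, 118.5, 1588.0]] [ 546.  -243.9   26. ] [ 546.3 -244.2   26. ]
```

View pics/w3.png

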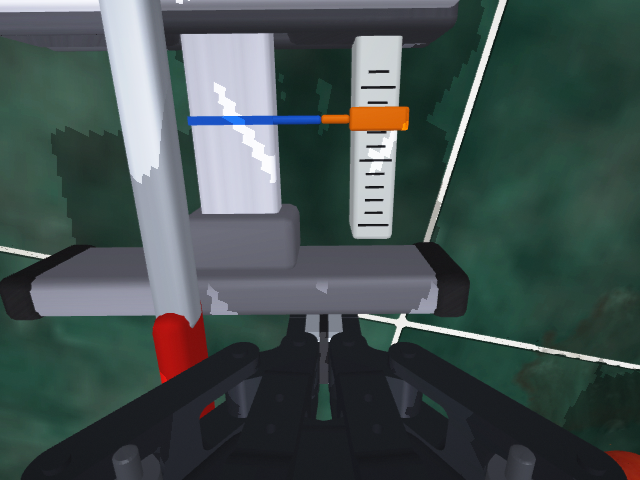

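play_rows --moves '[{"jaw":-1,"slide":[0,-2,0],"angular":[0,0,0]},{"jaw":-1,"slide":[0,-4,0],"angular":[0,0,0]},{"jaw":-1,"slide":[0,-6,0],"angular":[0,0,0]},{"jaw":-1,"slide":[0,-8,0],"angular":[0,0,0]},{"jaw":-1,"slide":[0,-10,0],"angular":[0,0,0]},{"jaw":-1,"slide":[0,-12,0],"angular":[0,0,0]},{"jaw":-1,"slide":[0,-14,0],"angular":[0,0,0]},{"jaw":-1,"slide":[0,-16,0],"angular":[0,0,0]}]'

```text
time_s: 7.28
tool_pos: [463.0, -250.3, 14.7]
ee_rot: [0.995, 0.103, -0.0, 0.002]
contact_force: [-5.1, -10.4, 0.3]
gripper_width: -0.0
gripper_force: 3.7
```

```bash
python3 -c "
from h import *
rep()"
```

```text
t 7.33 tcp [ 462.9 -250.    14.7] F_st -7.3 -8.7 [ -5.3 -10.    0.2] gap -0.04 -0.71 [[357.0, 119.0, 1171.0], [359.0, 119.1, 1593.0]] [ 546.2 -243.8   26. ] [ 546.3 -244.5   26. ]
```

play_rows --moves '[{"jaw":-1,"slide":[0,-2,0],"angular":[0,0,0]},{"jaw":-1,"slide":[0,-4,0],"angular":[0,0,0]},{"jaw":-1,"slide":[0,-6,0],"angular":[0,0,0]},{"jaw":-1,"slide":[0,-8,0],"angular":[0,0,0]},{"jaw":-1,"slide":[0,-10,0],"angular":[0,0,0]},{"jaw":-1,"slide":[0,-12,0],"angular":[0,0,0]},{"jaw":-1,"slide":[0,-14,0],"angular":[0,0,0]},{"jaw":-1,"slide":[0,-16,0],"angular":[0,0,0]}]'

```text
time_s: 8.32
tool_pos: [459.7, -234.6, 14.8]
ee_rot: [0.995, 0.103, -0.0, 0.002]
contact_force: [-6.5, -9.7, 0.7]
gripper_width: -0.001
gripper_force: 3.7
```

```bash
python3 -c "
from h import *
s=rep();cv2.imwrite('pics/w4.png',s['frame'][:,:,::-1])"
```

```text
t 8.38 tcp [ 459.6 -234.4   14.8] F_st -9.2 -8.1 [-7.3 -9.8  0.3] gap -0.1 -0.36 [[402.0, 118.9, 1149.0], [403.0, 119.2, 1605.0]] [ 546.2 -243.9   26. ] [ 546.2 -244.2   26. ]
```

View pics/w4.png

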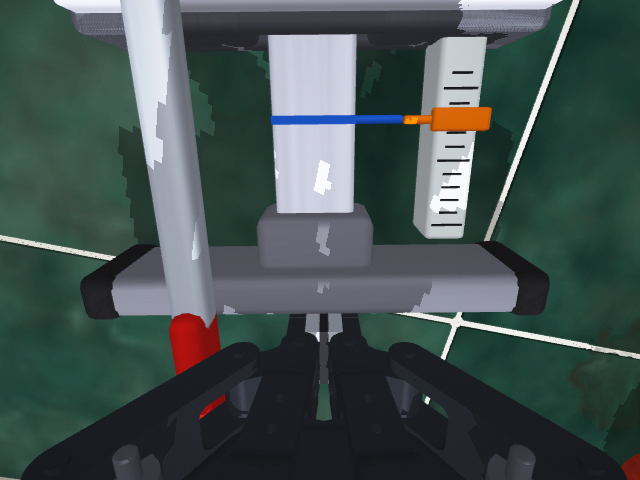

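The pointers are level at row 119. The lever has moved to the left of the leg along with the hand. I'll keep sliding.

```bash
sed -i 's/st\[i,0\]<400/st[i,0]<560/' h.py
```

play_rows --moves '[{"jaw":-1,"slide":[0,-2,0],"angular":[0,0,0]},{"jaw":-1,"slide":[0,-4,0],"angular":[0,0,0]},{"jaw":-1,"slide":[0,-6,0],"angular":[0,0,0]},{"jaw":-1,"slide":[0,-8,0],"angular":[0,0,0]},{"jaw":-1,"slide":[0,-10,0],"angular":[0,0,0]}]'

```text
time_s: 9.0
tool_pos: [457.6, -224.8, 14.8]
ee_rot: [0.995, 0.103, -0.001, 0.002]
contact_force: [-6.6, -9.7, 0.8]
gripper_width: -0.002
gripper_force: 3.7
```

```bash
python3 -c "
from h import *
rep()"
```

```text
t 9.05 tcp [ 457.6 -224.5   14.8] F_st -9.0 -8.3 [ -7.1 -10.    1.4] gap -0.35 -0.39 [[430.0, 118.1, 1154.0], [431.0, 119.1, 1612.0]] [ 546.5 -243.7   26. ] [ 546.2 -244.2   26. ]
```

play_rows --moves '[{"jaw":-1,"slide":[0,-1.5,0],"angular":[0,0,0]},{"jaw":-1,"slide":[-0.1,-3,0],"angular":[0,0,0]},{"jaw":-1,"slide":[-0.2,-4.5,0],"angular":[0,0,0]},{"jaw":-1,"slide":[-0.2,-6,0],"angular":[0,0,0]}]'

```text
time_s: 9.55
tool_pos: [458.0, -222.1, 16.2]
ee_rot: [0.995, 0.103, 0.001, 0.005]
contact_force: [-5.1, -22.3, -0.4]
gripper_width: 0.002
gripper_force: 3.8
```

play_rows --moves '[{"jaw":-1,"slide":[0,-1.5,0],"angular":[0,0,0]},{"jaw":-1,"slide":[0,-3,0],"angular":[0,0,0]},{"jaw":-1,"slide":[0,-4.5,0],"angular":[0,0,0]}]'

```text
time_s: 9.93
tool_pos: [459.0, -220.5, 18.1]
ee_rot: [0.995, 0.103, 0.003, 0.008]
contact_force: [-5.0, -28.5, 3.8]
gripper_width: -0.002
gripper_force: 3.8
```

```bash
python3 -c "
from h import *
rep()"
```

```text
t 9.97 tcp [ 459.2 -220.3   18.3] F_st -8.8 -20.5 [ -4.4 -21.9   9.8] gap -2.4 -0.24 [[438.0, 118.7, 1075.0], [438.0, 125.5, 1468.0]] [ 548.6 -243.6   26. ] [ 546.3 -244.3   26. ]
```

The end stop is felt: the side force jumped from 8 to over 20 N. The compliance drifted the leg 2.4 mm too deep, so I'll ease the sideways command and trim x.

play_rows --moves '[{"jaw":-1,"slide":[-0.4,2.5,0],"angular":[0,0,0]},{"jaw":-1,"slide":[-0.7,5,0],"angular":[0,0,0]},{"jaw":-1,"slide":[-0.7,5,0],"angular":[0,0,0]}]'

```text
time_s: 10.35
tool_pos: [458.1, -221.2, 17.3]
ee_rot: [0.995, 0.103, 0.002, 0.004]
contact_force: [-4.8, -10.9, 11.1]
gripper_width: 0.0
gripper_force: 3.5
```

```bash
python3 -c "
from h import *
rep()"
```

```text
t 10.4 tcp [ 458.2 -221.2   17.3] F_st -6.1 -8.4 [-4.2 -9.4 11.7] gap -1.42 -0.51 [[437.0, 118.5, 1093.0], [438.0, 122.6, 1506.0]] [ 547.6 -243.6   26. ] [ 546.3 -244.3   26. ]
```

play_rows --moves '[{"jaw":-1,"slide":[-0.7,0,0],"angular":[0,0,0]},{"jaw":-1,"slide":[-1.4,0,0],"angular":[0,0,0]},{"jaw":-1,"slide":[-1.4,0,0],"angular":[0,0,0]}]'

```text
time_s: 10.78
tool_pos: [457.1, -221.4, 17.3]
ee_rot: [0.995, 0.103, 0.002, 0.004]
contact_force: [-3.2, -9.0, 10.0]
gripper_width: 0.001
gripper_force: 3.4
```

```bash
python3 -c "
from h import *
rep()"
```

```text
t 10.82 tcp [ 457.  -221.5   17.3] F_st -5.8 -8.6 [-3.9 -9.6 11.2] gap -0.37 -0.4 [[437.0, 118.5, 1091.0], [438.0, 119.6, 1540.0]] [ 546.5 -243.8   26. ] [ 546.2 -244.3   26. ]
```

play_rows --moves '[{"jaw":-1,"slide":[-0.4,-0.7,0],"angular":[0,0,0]},{"jaw":-1,"slide":[-0.6,-1.4,0],"angular":[0,0,0]},{"jaw":-1,"slide":[-0.8,-2,0],"angular":[0,0,0]},{"jaw":-1,"slide":[-0.8,-2,0],"angular":[0,0,0]}]'

```text
time_s: 11.32
tool_pos: [457.0, -221.4, 17.4]
ee_rot: [0.995, 0.102, 0.003, 0.006]
contact_force: [0.6, -16.7, 3.3]
gripper_width: 0.002
gripper_force: 3.4
```

```bash
python3 -c "
from h import *
s=rep();cv2.imwrite('pics/w5.png',s['frame'][:,:,::-1]);s=snap('top','t5')
im=s['frame'][150:300,310:430,::-1]
a=cv2.resize(im,None,fx=4,fy=4,interpolation=cv2.INTER_CUBIC);b=cv2.imread('pics/w5.png')[0:480,100:420];b=cv2.resize(b,(320,600)) if 0 else cv2.copyMakeBorder(b[:,:320],0,120,0,0,0)
cv2.imwrite('pics/c5.png',np.hstack([a,b]))"
```

```text
t 11.38 tcp [ 457.  -221.4   17.4] F_st -2.6 -16.9 [  0.9 -17.1   3.2] gap -0.37 -0.04 [[437.0, 118.4, 1084.0], [437.0, 119.5, 1503.0]] [ 546.5 -244.    26. ] [ 546.1 -244.1   26. ]
```

View pics/c5.png

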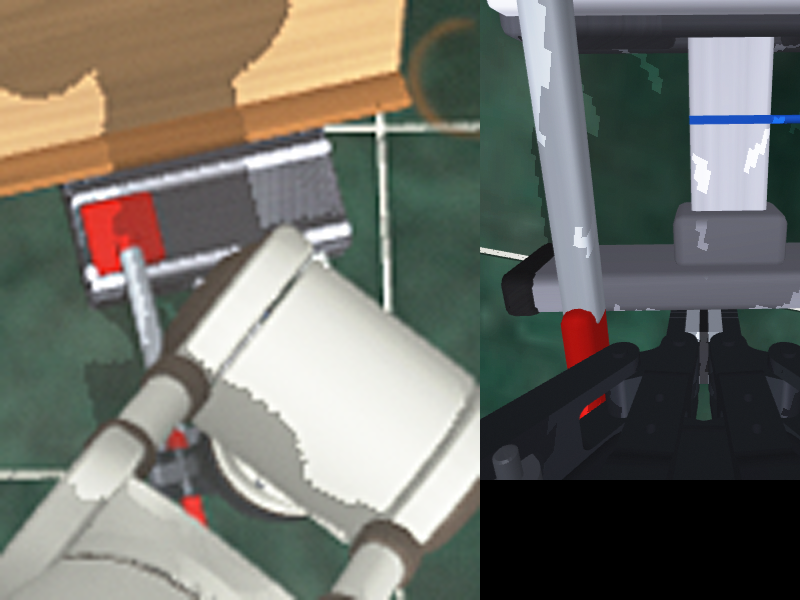

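The lever sits against its stop. The red slider is at the housing's left end, and the side force rises with no movement. The pointers are level at row 119. I'll check that it holds steady.

play_rows --moves '[{"jaw":-1,"slide":[-0.2,0,0],"angular":[0,0,0]},{"jaw":-1,"slide":[-0.2,0,0],"angular":[0,0,0]},{"jaw":-1,"slide":[-0.2,0,0],"angular":[0,0,0]},{"jaw":-1,"slide":[-0.2,0,0],"angular":[0,0,0]},{"jaw":-1,"slide":[-0.2,0,0],"angular":[0,0,0]},{"jaw":-1,"slide":[-0.2,0,0],"angular":[0,0,0]},{"jaw":-1,"slide":[-0.2,0,0],"angular":[0,0,0]},{"jaw":-1,"slide":[-0.2,0,0],"angular":[0,0,0]}]'

```text
time_s: 12.42
tool_pos: [456.1, -221.5, 17.6]
ee_rot: [0.995, 0.103, 0.003, 0.006]
contact_force: [-3.4, -16.9, 7.0]
gripper_width: -0.004
gripper_force: 3.4
```

```bash
python3 -c "
from h import *
s=rep();o,g,_,_=gap(s)
if abs(g)<0.7: print(finish_job())"
```

```text
t 12.47 tcp [ 456.1 -221.5   17.5] F_st -7.1 -16.0 [ -3.7 -17.1   6.5] gap 0.68 -0.3 [[437.0, 118.6, 1097.0], [438.0, 116.6, 1514.0]] [ 545.5 -244.    26. ] [ 546.3 -244.2   26. ]
the job is handed in; nothing more can be done
None
```

I handed the job in with the hand still pressing the foot, the lever against its end stop and the leg about 0.7 mm short of the mark. When the lever first hit the stop, the leg briefly went about 2.4 mm past the mark. I brought it back and pressed the lever against the stop again. The index did not move, and the hand stayed clear of the food and the shaker, though I did not photograph them again at the end.

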